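# Unhook the pigtail hanger from the dip basket and put both away

### The job

The red hanger hook is still hooked on the handle of the wire dip basket: without dragging the basket from its place, lift and twist the hook free. Then put the two away singly: the hook lying flat and whole in the blue bin (lay it in gently, do not drop it or let it topple in; there is a green mat to set it down on), the basket standing level in the white tray. Do not tip the basket over, and leave everything else on the bench where it is.

Things in the scene. Friction and masses are not known exactly. Their poses are not given: they have to be found in the camera images.
- hook_mid (a point): Red hook of round rod 8 mm, 165 mm tall, about 140 g. Origin: in the middle of its straight shank, which runs along z from z=-18 to +58 mm. Axes: z up the shank to the crook; x from the shank to the crook's outer leg; y to the side where the tail runs back. It hangs plumb, its crook over the handle bar, the bar between shank and outer leg (nearly along y), the foot 17 mm above the bench inside the basket
- hook_top (a point): Crest of the hook's crook: rod centre at (19, 0, 77) mm from the middle. The crook is a half ring of 19 mm centre-line radius from the shank (x=0) at z=58 to the outer leg (x=38), which goes down to z=40. There the rod turns into the pigtail tail, at z=26: (34,12) - (22,26) - (8,32) - (-5,32) mm in x, y, where it ends. The tail closes the crook below: lifted straight up, it catches under the bar
- hook_foot (a point): Lowest point of the hook: rod centre at (27,-19,-80) mm from the middle. Below z=-18 the shank jogs to x=27, runs down to z=-62 and ends in a J of 19 mm radius towards -y, its tip at (27,-38,-62). To free the hook: raise it about 28 mm, turn it about 53 degrees clockwise seen from above, so the bar lies between shank and tail, 11 mm off each; raise it 32 mm more till the tail is over the bar, and move it off sideways
- handle (a point): Middle of the bail handle of the wire basket, on the bar's centre line, 170 mm above the basket's underside. Bar: 8 mm round steel, level, along x, straight for 40 mm either way, then sloping down to posts at x=+-57.5 mm (top at 152 mm). Fixed to the basket, 120 mm (x) by 90 mm (y), walls 60 mm high; about 550 g. z is up
- bin_floor (a point): Centre of the floor of the blue bin, open on top: inside 242 mm (x) by 134 mm (y), floor 4 mm above the bench, walls 4 mm thick, rim 50 mm above the bench. Fixed. Home of the hook
- tray_floor (a point): Centre of the floor of the low white tray: inside 175 mm (x) by 145 mm (y), floor 5 mm above the bench, rim 22 mm above the bench. Fixed. Home of the basket
- mat_floor (a point): Centre of the top of the green rubber mat, 250 mm (x) by 160 mm (y), 3 mm thick, empty, fixed to the bench: a place to set things down
- beaker: Glass beaker, 66 mm across, 85 mm high, beside the basket. Bystander; origin under its centre
- dishes: Stack of three clear culture dishes, 92 mm across, 45 mm high, beside the basket. Bystander; origin under its centre
- slide_box: Yellow slide box, 100 x 84 x 36 mm. Bystander; origin under its centre
- wash_bottle: White wash bottle with red cap, 58 mm across, 125 mm high. Bystander; origin under its centre
- stain_jar: Amber jar with black cap, 54 mm across, 85 mm high. Bystander; origin under its centre
- tweezers: Steel tweezers, 140 mm long (x), 8 mm high, lying. Bystander; origin under its centre
- mortar: White porcelain mortar, 84 mm across, 45 mm high. Bystander; origin under its centre
Not all that is in view belongs to the job. Leave any black or yellow look-alike of the part that bears handle alone.

How it is judged:
By the outcome, as a careful person would: the job done as asked, in the order asked, and still so for the second after the job is handed in, with the robot touching nothing.
It also fails if it takes over 72 s, if anything falls off the work surface, if the arm or the gripper's body presses on something with over 40 N, if the wrist force passes 120 N, or if a joint passes its speed limit or range.

### The arm

A 7-joint arm with a two-finger parallel gripper is mounted at the origin on the work surface. World frame = base frame: x ahead of the robot, y to its left, z up, the work surface at z = 0. Lengths are in mm, angles in rad, forces in N, time in s.
With the tool pointing down it reaches from about 400 to 925 mm from the base axis. Payload 5.6 kg.
Tool frame: the origin (TCP) lies where the fingers leave the gripper's body, on its centre line; the fingertips stand bot.finger_overhang ahead of it and the grasp point (between the pads) lies 54 mm ahead of it (bot.finger_overhang is the distance from the TCP to the fingertips, in mm); z points along the fingers, y is the line along which they close (so a half turn about z gives the same grasp; the last joint's range is limited). The gripper opens to 85 mm and grips with 20 to 120 N. Pads are 22 mm wide; open, the fingers measure 114 mm over their backs; the gripper's body (76 mm by 85 mm) begins 54 mm behind the grasp point. The pads swing forward as they close: fully open they stand 13 mm farther back than shut.
Start: joints at [1.256, 0.468, -0.012, 1.603, 0.006, 1.071, -0.056], TCP at [174.463, -626.154, 303.89] pointing down, gripper open.
Joint ranges: [-2.53, 2.53], [-0.31, 2.02], [-1.57, 1.55], [0.28, 2.44], [-1.29, 4.43], [0.15, 1.84], [-2.92, 2.92]. Speed limits (rad/s): [2.57, 2.57, 3.14, 3.14, 3.14, 3.14, 3.14].

### API

Orientations are given as a unit quaternion [w, x, y, z].
In Python, from station import bot, viewer, sign_off gives the robot as it stands. The module is installed in compiled form; this text tells all that it offers. Calls block until the motion is done:
- bot.reach(position, orientation): joint-space move of the TCP to a pose.
- bot.move_linear(position, attitude=None, speed=150, max_force=None): straight line of the TCP; attitude=None keeps the orientation; speed is the mean speed in mm/s. With max_force (N) it stops when the force on the tool has changed by that much, and returns True; else False.
- bot.move_j(angles): joint-space move.
- bot.gripper_to(opening, squeeze=None): opening from 0.0 (shut) to 1.0 (fully open); squeeze is the grip in N (None keeps the last); returns when the fingers have stopped.
- bot.wait(seconds).
- bot.ik(position, orientation): joint angles nearest the present ones, or None.
- viewer.read_camera(name): name is "scene" or "side" or "wrist"; returns a dict with "image" (400x640x3 uint8, blue, green, red), "depth" (400x640 float32, mm along the optical axis (not along the pixel's ray), 0 where there is no reading), "K" (3x3 intrinsics, pixels), "k1" (the pictures are not rectified: a ray, as slopes to the right and down, at radius r is drawn at 1 + k1 r^2 times it, then the intrinsics apply), "R" (3x3) and "t" (3): a world point X has camera coordinates R X + t. Camera axes: x right, y down, z forward; pixel columns grow to the right and rows downward; lengths in mm; the calibration is good to about 2 mm. A picture is of the moment at which its call begins.
A pose or a line that the arm cannot do raises bot.PlanningError and nothing moves.
- sign_off(): hands the job in; it is judged then, once.
Readings, each from a call of its own:
- bot.read_time(): time.
- bot.read_q(): joint angles.
- bot.read_qd(): joint speeds.
- bot.read_joint_efforts(): joint torques, N m.
- bot.read_tool_pos(): TCP position.
- bot.read_ee_rot(): TCP orientation.
- bot.read_ft_force(): force on the tool from outside, world axes, zero at the start.
- bot.read_wrist_torque(): the same for the moment, N m.
- bot.read_grip_width(): opening from 0.0 (shut) to 1.0 (fully open).
- bot.read_finger_force(): force on a finger pad.
Only numpy, scipy, OpenCV 4.12 (cv2) and the standard library are available. Lean on these libraries where they do the work, as an engineer would, in place of code of your own. Each camera call takes 0.05 s, during which the arm holds its last target. There are 200 camera calls.

## Working session

There is one attempt and no reset: what is moved stays moved. The work goes in short steps, each a Python script; the robot and the scene stay as the last script left them, time stands still between calls to the robot, and variables do not carry over. Pictures are saved under pics/ and viewed, at most 10 in all, crops included, and the job is handed in when it is done.

```bash
mkdir -p pics; ls
cat > h.py <<'E'
from station import bot, viewer, sign_off
import numpy as np, cv2
from scipy.spatial.transform import Rotation as Rot
def cloud(c):
    v,u=np.mgrid[0:400,0:640].astype(np.float64)
    K=c["K"]; d=c["depth"].astype(float)
    D=np.array([c["k1"],0,0,0,0.])
    p=cv2.undistortPoints(np.stack([u.ravel(),v.ravel()],1)[:,None],np.array(K,float),D).reshape(400,640,2)
    P=np.dstack([p[...,0]*d,p[...,1]*d,d])
    X=(P-np.array(c["t"]))@np.array(c["R"])
    X[d<=0]=np.nan
    return X
def load(n): 
    z=np.load(n); return {k:(z[k] if z[k].ndim else float(z[k])) for k in z.files}
def snap(name,fn):
    c=viewer.read_camera(name); np.savez(fn+".npz",**c); cv2.imwrite(f"pics/{fn}.png",c["image"]); return c
E
python3 - <<'E'
from h import *
print(bot.read_time(),bot.finger_overhang)
for n in("scene","side","wrist"):
    c=snap(n,n+"0"); print(n,-np.array(c["R"]).T@c["t"],c["R"][2],c["K"][0][0])
print(bot.read_ee_rot())
E
```

```text
pics
0.0 72.6
scene [1034.60467344 -527.47446192  866.50161108] [-0.5156495   0.52125823 -0.67999665] 432.2615289269616
side [121.3447288  797.95429156 722.17483611] [ 0.34766692 -0.72950496 -0.58902481] 423.14080964941996
wrist [ 237.92808404 -608.14296155  372.16551708] [-0.25872417 -0.07059936 -0.96336781] 314.1333896794423
[-7.08474752e-04  9.90783956e-01  1.35449728e-01 -1.49010960e-04]
```

```bash
python3 -c "
import cv2,numpy as np
a=[cv2.imread(f'pics/{n}0.png') for n in('scene','side')]
cv2.imwrite('pics/a.png',a[0]);cv2.imwrite('pics/b.png',a[1])"
```

```text
(no output)
```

View pics/scene0.png

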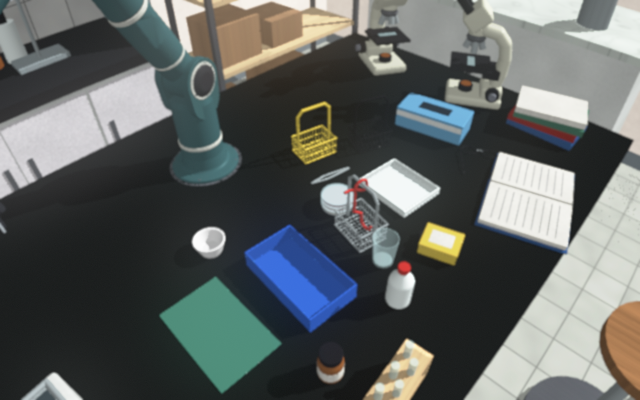

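View pics/side0.png

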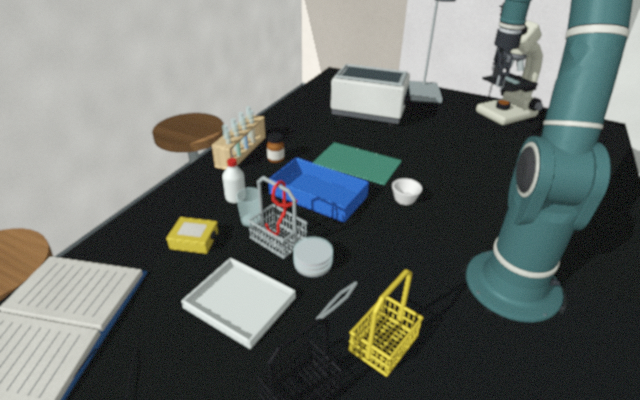

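The basket candidates are silver wire (scene 360,225; side 278,225), yellow (scene 314,135; side 388,325) and black (side 300,375). The silver one is meant: it has the red hook on its handle, and the black and yellow ones are the look-alikes. I'll confirm it in a crop.

Run:
```python
from h import *
a=cv2.resize(cv2.imread('pics/scene0.png')[165:265,310:410],(400,400),interpolation=cv2.INTER_CUBIC)
b=cv2.resize(cv2.imread('pics/side0.png')[165:265,225:325],(400,400),interpolation=cv2.INTER_CUBIC)
cv2.imwrite('pics/crop.png',np.hstack([a,b]))
for n in("scene","side"):
    c=load(n+"0.npz"); X=cloud(c); im=c["image"]; hsv=cv2.cvtColor(im,cv2.COLOR_BGR2HSV); H,S,V=hsv[...,0],hsv[...,1],hsv[...,2]
    def rect(m,name,zmin,zmax):
        m=m.astype(np.uint8); k,l,st,ce=cv2.connectedComponentsWithStats(m)
        i=1+np.argmax(st[1:,4]); P=X[(l==i)]; P=P[(P[:,2]>zmin)&(P[:,2]<zmax)]
        r=cv2.minAreaRect(P[:,:2].astype(np.float32)); print(n,name,len(P),np.round(r[0]),np.round(r[1]),round(r[2],1),np.round(np.percentile(P[:,2],[5,50,95])))
    print("medz")
    rect((H>70)&(H<90)&(S>80)&(V>50),"mat",-10,12)
    rect((H>105)&(H<120)&(S>150)&(V>60),"bin",40,60)
    box=np.zeros((400,640),bool)
    if n=="scene": box[155:220,358:445]=1
    else: box[255:348,178:300]=1
    rect(box&(S<40)&(V>140),"tray",-5,40)
    red=((H<8)|(H>172))&(S>130)&(V>80)
    if n=="scene": red[:, :335]=0; red[:,375:]=0;red[260:]=0
    else: red[:, :262]=0; red[:,300:]=0
    P=X[red]; P=P[np.isfinite(P[:,0])]; P=P[(P[:,2]<260)&(P[:,2]>0)]
    P=P[np.argsort(-P[:,2])]; print("red",len(P)); print(np.round(P[::max(1,len(P)//25)]).astype(int).tolist())
    box[:]=0
    if n=="scene": box[170:255,328:392]=1
    else: box[170:260,243:312]=1
    m=box&(S<60)&(V>90); P=X[m]; P=P[(P[:,2]>100)&(P[:,2]<200)]
    P=P[np.argsort(-P[:,2])]; print("bail",len(P)); print(np.round(P[::max(1,len(P)//25)]).astype(int).tolist())
```

```text
medz
scene mat 7476 [ 518. -334.] [168. 261.] 88.3 [-1.  3.  5.]
scene bin 896 [ 554. -114.] [145. 253.] 84.5 [41. 47. 51.]
scene tray 2497 [520. 334.] [191. 210.] 85.1 [ 1.  5. 21.]
red 154
[[551, 107, 182], [549, 99, 180], [545, 103, 178], [546, 95, 174], [547, 91, 171], [543, 92, 167], [546, 89, 161], [546, 88, 155], [549, 91, 142], [536, 118, 132], [536, 126, 131], [529, 126, 130], [514, 97, 129], [520, 109, 129], [516, 107, 128], [549, 89, 112], [546, 90, 88], [551, 100, 81], [552, 107, 73], [550, 110, 66], [554, 115, 57], [550, 117, 39], [581, 110, 31], [553, 119, 27], [569, 116, 22], [442, 243, 1]]
bail 234
[[546, 118, 179], [521, 112, 174], [571, 100, 173], [568, 103, 173], [582, 101, 173], [588, 98, 172], [599, 99, 171], [525, 116, 171], [516, 115, 170], [552, 130, 168], [604, 97, 166], [511, 114, 163], [609, 92, 160], [609, 92, 157], [612, 101, 153], [613, 92, 150], [618, 94, 145], [614, 92, 140], [506, 121, 136], [505, 122, 132], [544, 89, 130], [504, 124, 127], [504, 120, 122], [500, 117, 118], [617, 92, 112], [614, 89, 104]]
medz
side mat 2105 [ 521. -340.] [180. 264.] 8
[... 341 characters left out ...]
129], [523, 119, 128], [519, 118, 126], [516, 117, 123], [545, 100, 114], [546, 100, 96], [544, 100, 84], [541, 105, 79], [549, 111, 74], [549, 115, 68], [548, 118, 64], [548, 124, 52], [587, 118, 43], [547, 126, 38], [584, 113, 34], [558, 123, 28]]
bail 254
[[523, 120, 174], [588, 106, 173], [531, 117, 172], [523, 121, 172], [591, 110, 172], [542, 116, 171], [524, 124, 170], [531, 121, 170], [565, 114, 168], [512, 128, 166], [510, 122, 163], [601, 105, 160], [507, 127, 159], [501, 130, 155], [501, 129, 151], [610, 101, 147], [609, 99, 142], [610, 102, 138], [499, 129, 134], [609, 100, 128], [608, 102, 124], [609, 101, 120], [609, 102, 115], [608, 100, 110], [617, 100, 105], [608, 100, 101]]
```

View pics/crop.png

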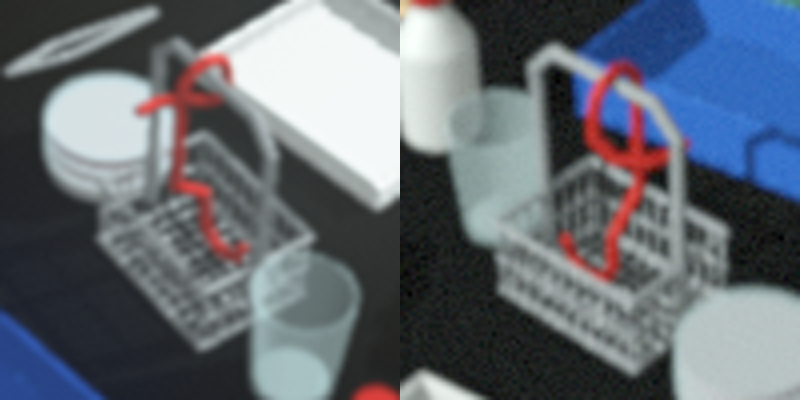

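The crop confirms it: the silver basket (scene 360,225) carries the red hook, with its crook over the handle bar. Next I'll find how the hook rests stably when flat, and which horizontal grasp poses the arm can reach.

```bash
cat > hook.py <<'E'
import numpy as np
from scipy.spatial import ConvexHull
def line(*P,n=40):
    return np.vstack([np.linspace(a,b,n) for a,b in zip(np.array(P[:-1],float),np.array(P[1:],float))])
t=np.linspace(0,np.pi,60)
cl=np.vstack([line((0,0,-18),(0,0,58)),np.c_[19-19*np.cos(t),0*t,58+19*np.sin(t)],
 line((38,0,58),(38,0,40),(34,12,26),(22,26,26),(8,32,26),(-5,32,26)),
 line((0,0,-18),(27,0,-45),(27,0,-62)),np.c_[27+0*t,-19+19*np.cos(t),-62-19*np.sin(t)]])
# resample uniformly
q=[cl[0]]
seg=np.linalg.norm(np.diff(cl,axis=0),axis=1); w=np.where(seg<8,seg,0)
com=((cl[1:]+cl[:-1])/2*w[:,None]).sum(0)/w.sum()
if __name__=="__main__":
    print("com",com,w.sum())
    u=np.random.default_rng(0).normal(size=(150,3)); u/=np.linalg.norm(u,axis=1)[:,None]
    h=ConvexHull(cl,qhull_options="Qt C-0.5"); 
    F={}
    for e,s in zip(h.equations,h.simplices):
        n=e[:3]; P=cl[s]
        # support polygon: all points within 1mm of plane
        d=-(cl@n+e[3]); S=cl[d<0.8]
        b=np.linalg.svd(n[None])[2][1:]
        S2=S@b.T; c2=b@com
        try: hh=ConvexHull(S2,qhull_options="QJ")
        except Exception: continue
        m=-(hh.equations[:,:2]@c2+hh.equations[:,2]).max()
        if m>2: F[tuple(np.round(n,2))]=(round(m,1),round(-(com@n+e[3]),1), np.round(S[hh.vertices][::max(1,len(hh.vertices)//4)]).tolist())
    for k,v in sorted(F.items(),key=lambda kv:-kv[1][0])[:14]: print(k,v)
E
python3 hook.py
cat >> h.py <<'E'
def att(yaw,pitch,roll=0):
    """tool z along yaw (deg), pitched down by pitch deg; closing axis y horizontal"""
    a,p=np.radians(yaw),np.radians(pitch)
    z=np.array([np.cos(a)*np.cos(p),np.sin(a)*np.cos(p),-np.sin(p)])
    y=np.array([-np.sin(a),np.cos(a),0]); 
    if roll==180: y=-y
    x=np.cross(y,z); return Rot.from_matrix(np.c_[x,y,z]).as_quat(scalar_first=True)
def tcp(g,q,back): # TCP so that the point 'back' mm ahead of TCP is at g
    return np.array(g)-back*Rot.from_quat(q,scalar_first=True).as_matrix()[:,2]
E
python3 - <<'E'
from h import *
for pitch in (0,10,20,30):
  for roll in(0,180):
    r=[]
    for yaw in (109,99,84,70,55,43,31,15):
        q=att(yaw,pitch,roll)
        s=[bot.ik(tcp([546,95,87+dz],q,60),q) for dz in (0,58)]
        r.append((yaw,*[None if k is None else np.round(k,1).tolist() for k in s][:1],s[1] is not None))
    print(pitch,roll,r)
c=load("scene0.npz"); X=cloud(c)
for n,(u,v) in dict(beaker=(386,235),dish=(337,189),dishfront=(337,200),bottle=(400,290)).items():
    print(n,np.nanmedian(X[v-2:v+3,u-2:u+3].reshape(-1,3),0).round())
c=load("side0.npz"); X=cloud(c)
for n,(u,v) in dict(beaker=(252,195),dish=(313,245)).items():
    print(n,np.nanmedian(X[v-2:v+3,u-2:u+3].reshape(-1,3),0).round())
E
```

```text
com [17.50260142  0.56058252  5.64837223] 334.08878170148245
(np.float64(-0.81), np.float64(-0.59), np.float64(0.0)) (np.float64(9.8), np.float64(14.6), [[1.0, 0.0, 64.0], [27.0, -38.0, -66.0], [0.0, 0.0, -18.0], [0.0, 0.0, 59.0]])
(np.float64(0.97), np.float64(0.21), np.float64(-0.1)) (np.float64(6.1), np.float64(16.4), [[38.0, 0.0, 48.0], [27.0, -6.0, -76.0], [27.0, -3.0, -73.0], [27.0, -1.0, -68.0], [33.0, 13.0, 26.0]])
(np.float64(0.75), np.float64(0.64), np.float64(-0.15)) (np.float64(4.6), np.float64(16.8), [[34.0, 11.0, 27.0], [27.0, -3.0, -72.0], [27.0, -2.0, -70.0], [27.0, -1.0, -68.0], [22.0, 26.0, 26.0]])
0 0 [(109, [0.3, 1.2, -0.0, 1.6, -1.0, 1.8, -2.0], True), (99, [0.2, 1.1, 0.2, 1.7, -1.2, 1.8, -1.8], True), (84, [0.5, 1.1, -0.2, 1.8, -1.2, 1.4, -1.8], True), (70, [0.9, 1.3, -0.7, 2.0, -1.2, 1.0, -1.8], True), (55, [1.3, 1.7, -1.1, 2.1, -0.9, 0.3, -1.8], True), (43, [1.4, 1.9, -1.2, 2.2, 4.0, 0.2, -0.3], True), (31, [0.3, 1.2, -0.2, 2.4, 3.9, 1.7, -1.2], False), (15, None, False)]
0 180 [(109, [0.7, 1.4, -0.8, 1.5, -0.5, 1.4, 0.8], True), (99, [0.8, 1.3, -0.8, 1.6, -0.
[... 1854 characters left out ...]
 -2.0], True), (70, [0.8, 0.9, -0.7, 2.1, -1.2, 0.6, -2.1], True), (55, [1.2, 1.4, -1.3, 2.2, 1.7, 0.3, 1.5], True), (43, [1.2, 1.5, -1.3, 2.3, 2.5, 0.5, 0.7], True), (31, None, False), (15, None, False)]
30 180 [(109, [0.7, 1.1, -0.8, 1.7, -0.3, 1.1, 0.6], True), (99, [0.8, 1.0, -0.8, 1.8, -0.4, 1.0, 0.6], True), (84, [0.8, 1.0, -0.8, 1.9, -0.7, 0.7, 0.7], True), (70, [0.9, 0.9, -0.8, 2.1, -1.0, 0.5, 1.0], True), (55, [1.2, 1.4, -1.3, 2.2, 1.7, 0.3, -1.7], True), (43, [1.2, 1.5, -1.3, 2.3, 2.5, 0.5, -2.5], True), (31, None, False), (15, None, False)]
beaker [648.  99.  64.]
dish [429. 159.  43.]
dishfront [459. 126.  43.]
bottle [775. -16.  73.]
beaker [669.  52.  62.]
dish [448. 134.  43.]
```

```bash
cat > fit.py <<'E'
from h import *
from hook import cl
from scipy.optimize import least_squares
from scipy.spatial import cKDTree
T=cKDTree(cl)
bail=np.vstack([np.linspace(a,b,30) for a,b in [((-57.5,0,95),(-57.5,0,152)),((-57.5,0,152),(-40,0,170)),((-40,0,170),(40,0,170)),((40,0,170),(57.5,0,152)),((57.5,0,152),(57.5,0,95))]])
TB=cKDTree(bail)
def masks(c,box):
    X=cloud(c); hsv=cv2.cvtColor(c["image"],cv2.COLOR_BGR2HSV); H,S,V=hsv[...,0],hsv[...,1],hsv[...,2]
    B=np.zeros((400,640),bool); B[box[0]:box[1],box[2]:box[3]]=1
    ok=B&np.isfinite(X[...,0])
    return X,X[ok&((H<8)|(H>172))&(S>130)&(V>80)],X[ok&(S<60)&(V>90)]
def fit(P,tree,x0,cam):
    def f(p):
        q=P-[p[0],p[1],p[3]]; c,s=np.cos(p[2]),np.sin(p[2])
        L=np.c_[c*q[:,0]+s*q[:,1],-s*q[:,0]+c*q[:,1],q[:,2]]
        return tree.query(L)[0]-3
    return least_squares(f,x0,loss="soft_l1",f_scale=3,x_scale=[10,10,.2,10],diff_step=1e-4)
if __name__=="__main__":
    for n,b in dict(scene=(165,265,325,395),side=(165,265,240,312)).items():
        c=load(n+"0.npz"); X,R,G=masks(c,b); cam=-c["R"].T@c["t"]
        R=R[(R[:,2]>10)&(R[:,2]<190)]; G=G[(G[:,2]>100)&(G[:,2]<185)]
        r=fit(R,T,[546,95,1.45,101],cam); print(n,"hook",np.round(r.x,2),"yaw",np.degrees(r.x[2]).round(1),"med",np.median(np.abs(r.fun)).round(1))
        r=fit(G,TB,[557,111,-.25,0],cam); print(n,"bail",np.round(r.x,2),np.degrees(r.x[2]).round(1),np.median(np.abs(r.fun)).round(1))
    # beaker axis by rays at mid height
    A=[];Bv=[]
    for n,(u,v) in dict(scene=(385,248),side=(251,206)).items():
        c=load(n+"0.npz"); p=cv2.undistortPoints(np.array([[[u,v]]],float),c["K"],np.array([c["k1"],0,0,0,0.])).ravel()
        d=c["R"].T@[p[0],p[1],1]; o=-c["R"].T@c["t"]; print(n,"beaker at z=42",(o+d*(42-o[2])/d[2]).round())
E
python3 fit.py
```

```text
scene hook [545.28  91.79   1.34 102.34] yaw 77.0 med 0.9
scene bail [ 5.5919e+02  1.0646e+02 -2.2000e-01  7.0000e-02] -12.6 0.9
side hook [543.96  97.44   1.4  102.48] yaw 80.1 med 0.8
side bail [ 5.5614e+02  1.1306e+02 -2.3000e-01 -1.4000e-01] -13.1 0.7
scene beaker at z=42 [662.  80.  42.]
side beaker at z=42 [662.  72.  42.]
```

```bash
cat >> h.py <<'E'
S=np.array([544.6,94.6]); ROLL=0; PITCH=10; BACK=65
def grasp(yaw,dz,xy=S,back=BACK,gz=93):
    q=att(yaw,PITCH,ROLL); return tcp([xy[0],xy[1],gz+dz],q,back),q
E
python3 - <<'E'
from h import *
p,q=grasp(114,210,back=BACK+100); 
print(p,bot.ik(p,q))
bot.gripper_to(0.45,squeeze=40)
bot.reach(p,q)
p,q=grasp(114,0,back=BACK+100); bot.move_linear(p,q,speed=200)
print(bot.read_time(),bot.read_q().round(2) if hasattr(bot.read_q(),'round') else bot.read_q())
for y in (114,100,85,70,61):
    print(y,[None if (k:=bot.ik(*grasp(y,dz))) is None else np.round(k,2).tolist() for dz in (0,28,58)])
c=snap("wrist","w1")
E
```

```text
[610.69197092 -53.84499715 331.65194932] [ 0.71151158  0.94244652 -0.67549125  1.36783121 -0.61763644  1.77379294
 -2.55378014]
4.525 [ 0.66  1.21 -0.59  1.34 -0.48  1.64 -2.36]
114 [[0.62, 1.19, -0.62, 1.52, -0.52, 1.44, -2.32], [0.63, 1.15, -0.63, 1.54, -0.54, 1.46, -2.34], [0.64, 1.11, -0.65, 1.55, -0.55, 1.48, -2.36]]
100 [[0.74, 1.16, -0.65, 1.69, -0.65, 1.23, -2.27], [0.75, 1.12, -0.67, 1.7, -0.67, 1.25, -2.29], [0.75, 1.07, -0.68, 1.72, -0.68, 1.26, -2.32]]
85 [[0.87, 1.16, -0.72, 1.86, -0.81, 0.98, -2.16], [0.88, 1.1, -0.73, 1.88, -0.83, 1.0, -2.19], [0.89, 1.05, -0.75, 1.89, -0.85, 1.02, -2.22]]
70 [[1.03, 1.21, -0.83, 2.04, -1.03, 0.71, -1.97], [1.03, 1.15, -0.85, 2.05, -1.06, 0.72, -2.0], [1.04, 1.08, -0.87, 2.07, -1.08, 0.75, -2.03]]
61 [[1.14, 1.31, -0.95, 2.14, -1.22, 0.5, -1.77], [1.15, 1.25, -0.97, 2.16, -1.24, 0.51, -1.8], [1.16, 1.18, -1.0, 2.17, -1.26, 0.52, -1.85]]
```

View pics/w1.png

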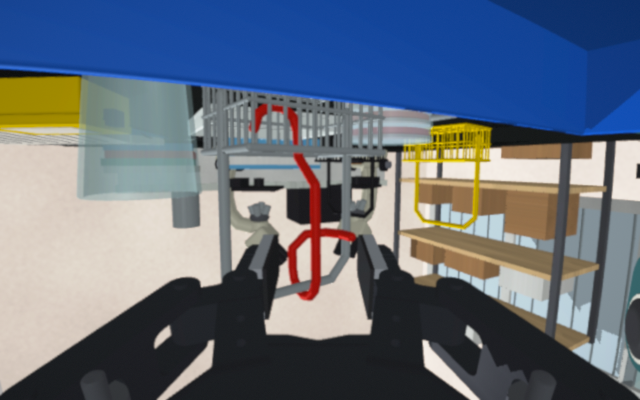

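The wrist view shows the shank (315,200) centred between the pads (268 and 368), but the camera hangs below the hand near the bin. I'll turn the last joint half a turn, then approach and grip.

```bash
sed -i 's/ROLL=0/ROLL=180/' h.py
python3 - <<'E'
from h import *
p=np.array(bot.read_tool_pos()); bot.move_linear(p+[0,0,90],speed=200)
j=np.array(bot.read_q()); j[6]+=np.pi; bot.move_j(j)
p,q=grasp(114,0,back=BACK+100); bot.move_linear(p,q,speed=200)
p,q=grasp(114,0); print("hit",bot.move_linear(p,q,speed=100,max_force=8))
print(bot.read_time(),bot.read_tool_pos(),p)
bot.gripper_to(0.0,squeeze=50)
print(bot.read_grip_width(),bot.read_finger_force(),bot.read_ft_force())
snap("wrist","w2"); snap("scene","s2"); snap("side","d2")
a=cv2.imread("pics/s2.png")[155:275,310:430]; b=cv2.imread("pics/d2.png")[155:275,215:335]
cv2.imwrite("pics/g2.png",np.hstack([cv2.resize(i,(400,400),interpolation=cv2.INTER_CUBIC) for i in(a,b)]))
E
```

```text
hit False
9.5917 [571.09096176  35.38828058 104.20650695] [570.63623097  36.12166779 104.28713155]
0.06923470567038155 51.581411585211754 [-0.15877376 -0.5074645  -1.15089336]
```

View pics/g2.png

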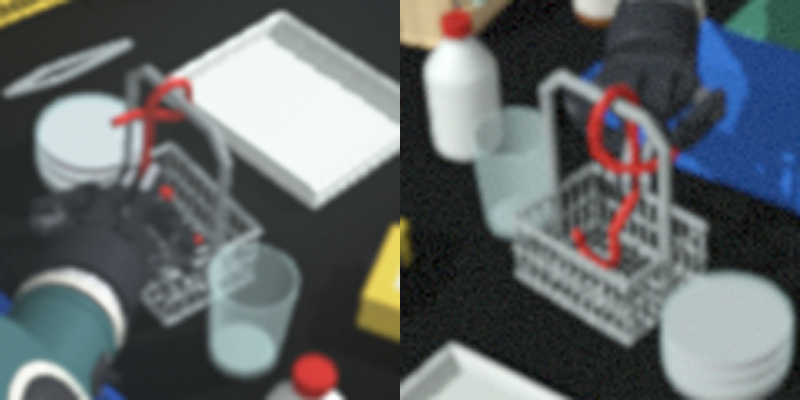

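The views show the shank gripped between the pads at crop (160,180) left and (640,165) right, with the basket upright in place. Next comes the raise, twist, raise and sideways move.

```bash
python3 - <<'E'
from h import *
nw=np.array([.223,.975])
def go(yaw,dz,sh,sp=60,mf=12):
    p,q=grasp(yaw,dz,xy=S+nw*sh); h=bot.move_linear(p,q,speed=sp,max_force=mf)
    print(yaw,dz,sh,"HIT" if h else "",np.round(bot.read_ft_force(),1),round(bot.read_time(),1))
    if h: raise SystemExit
go(114,28,0,40)
for i in range(1,6): go(114-53*i/5,28,7.5*i/5)
snap("scene","s3"); snap("side","d3")
a=cv2.imread("pics/s3.png")[155:275,310:430]; b=cv2.imread("pics/d3.png")[155:275,215:335]
cv2.imwrite("pics/g3.png",np.hstack([cv2.resize(i,(400,400),interpolation=cv2.INTER_CUBIC) for i in(a,b)]))
E
python3 - <<'E'
from fit import *
for n,b in dict(s3=(140,265,325,395),d3=(140,265,240,312)).items():
    c=load(n+".npz"); X,R,G=masks(c,b)
    R=R[(R[:,2]>10)&(R[:,2]<220)]; G=G[(G[:,2]>150)&(G[:,2]<180)]
    r=fit(R,T,[546,102,.44,129],0); print(n,"hook",np.round(r.x,2),"yaw",np.degrees(r.x[2]).round(1),"med",np.median(np.abs(r.fun)).round(1))
    r=fit(G,TB,[557,111,-.25,0],0); print(n,"bail",np.round(r.x,2),np.degrees(r.x[2]).round(1))
E
```

```text
114 28 0  [ 0.4 -1.  -1.3] 11.0
103.4 28 1.5  [-0.  -0.2 -0.5] 11.3
92.8 28 3.0  [ 0.7  1.6 -1. ] 11.7
82.2 28 4.5  [ 0.8 -0.5 -1.2] 12.0
71.6 28 6.0  [ 0.8 -0.5 -1.6] 12.4
61.0 28 7.5  [ 1.5  0.2 -1.6] 12.8
s3 hook [5.4639e+02 9.7430e+01 4.7000e-01 1.3127e+02] yaw 27.1 med 0.9
s3 bail [ 5.5815e+02  1.0746e+02 -2.2000e-01  6.2000e-01] -12.5
d3 hook [5.4477e+02 1.0363e+02 4.2000e-01 1.2964e+02] yaw 23.8 med 0.8
d3 bail [ 5.5665e+02  1.1306e+02 -2.3000e-01  1.2000e-01] -13.1
```

View pics/g3.png

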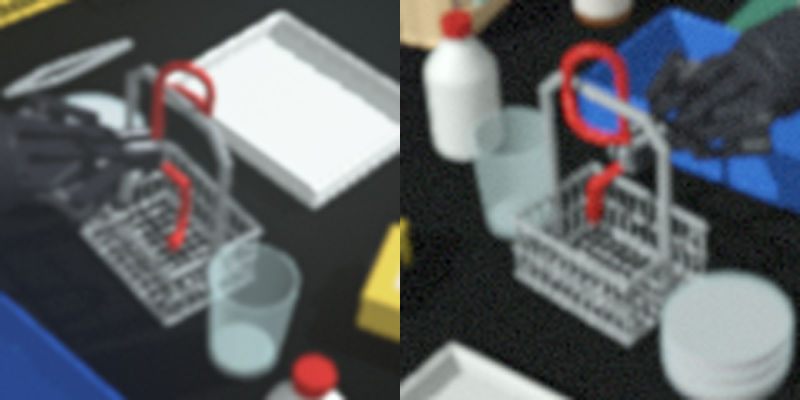

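The hook reads yaw 25.5°, with the bar 12 mm off the shank and the crook clear of the bar (crop 180,90 left). The basket hasn't moved. I'll raise it the rest of the way and move off sideways.

```bash
cat > place.py <<'E'
from h import *
from hook import cl
BIN=np.array([553.5,-112]); BX=np.radians(-5.4)
Rt=Rot.from_quat(att(61,10,180),scalar_first=True).as_matrix()
Rth=Rot.from_euler('z',25.5,degrees=True).as_matrix().T@Rt
G=np.array([0,0,-8.])   # grip point in hook frame
def target(n,sgn,floor=4):
    n=np.array(n)/np.linalg.norm(n); h=np.array([0,0,1.])-n*n[2]; h/=np.linalg.norm(h)
    A=np.c_[n,h,np.cross(n,h)]
    d=np.array([0,0,-1.]); w=sgn*np.array([np.cos(BX),np.sin(BX),0])
    Rh=np.c_[d,w,np.cross(d,w)]@A.T
    C=cl@Rh.T
    bx=np.c_[np.cos(BX),np.sin(BX)],np.c_[-np.sin(BX),np.cos(BX)]
    U=C[:,:2]@np.array([[np.cos(BX),-np.sin(BX)],[np.sin(BX),np.cos(BX)]])
    mid=(U.max(0)+U.min(0))/2; mxy=np.array([[np.cos(BX),-np.sin(BX)],[np.sin(BX),np.cos(BX)]])@mid
    o=np.r_[BIN-mxy,floor+4-C[:,2].min()]
    Rtool=Rh@Rth; q=Rot.from_matrix(Rtool).as_quat(scalar_first=True)
    return o+Rh@G-BACK*Rtool[:,2],q,Rtool[:,2],np.ptp(C[:,2])+8
P2=(.97,.21,-.1); P3=(.75,.64,-.15)
E
python3 - <<'E'
from place import *
nw=np.array([.223,.975])
def go(yaw,dz,sh,sp=60,mf=12):
    p,q=grasp(yaw,dz,xy=S+nw*sh); h=bot.move_linear(p,q,speed=sp,max_force=mf)
    print(yaw,dz,sh,"HIT" if h else "",np.round(bot.read_ft_force(),1),round(bot.read_time(),1))
    if h: raise SystemExit
go(61,58,8,50); go(61,58,-30,60); go(61,58,-75,120); go(61,230,-120,200,None)
for P in(P2,P3):
  for s in(1,-1):
    p,q,z,h=target(P,s); print(P[0],s,np.round(p),z.round(2),round(h),[None if (k:=bot.ik(p+[0,0,d],q)) is None else np.round(k,2).tolist() for d in(0,60,140)])
snap("side","d4"); snap("scene","s4")
E
python3 - <<'E'
from fit import *
for n,b in dict(s4=(140,265,325,395),d4=(140,265,240,312)).items():
    X,R,G=masks(load(n+".npz"),b); G=G[(G[:,2]>100)&(G[:,2]<185)]
    r=fit(G,TB,[557,111,-.25,0],0); print(n,"bail",np.round(r.x,2),np.degrees(r.x[2]).round(1))
E
```

```text
61 58 8  [-0.8 -0.5 -1.5] 13.7
61 58 -30  [ 0.2  0.4 -1.2] 14.5
61 58 -75  [-0.1  0.5 -1.7] 15.0
61 230 -120  [ 0.5 -0.2 -1.4] 16.1
0.97 1 [ 549. -132.  100.] [-0.05  0.4  -0.92] 47 [[0.47, 0.7, -0.19, 1.83, -0.34, 0.82, -1.03], [0.55, 0.62, -0.29, 1.81, -0.26, 0.91, -1.13], [0.67, 0.54, -0.45, 1.77, -0.18, 1.04, -1.25]]
0.97 -1 [558. -92. 100.] [ 0.05 -0.4  -0.92] 47 [[0.3, 0.69, -0.47, 1.96, 1.03, 0.85, 0.64], [0.4, 0.62, -0.59, 1.94, 0.97, 0.95, 0.72], [0.51, 0.53, -0.74, 1.89, 0.89, 1.08, 0.84]]
0.75 1 [549. -97. 101.] [-0.03 -0.08 -1.  ] 47 [[-0.33, 0.66, 0.53, 1.97, -0.39, 0.64, -1.25], [0.48, 0.58, -0.51, 1.9, 0.5, 0.82, -2.01], [0.63, 0.51, -0.72, 1.84, 0.5, 1.0, -2.0]]
0.75 -1 [ 558. -127.  101.] [ 0.03  0.08 -1.  ] 47 [[0.71, 0.74, -0.67, 1.89, 0.56, 0.69, 1.2], [0.78, 0.67, -0.77, 1.87, 0.51, 0.8, 1.23], [0.87, 0.59, -0.89, 1.82, 0.45, 0.95, 1.27]]
s4 bail [ 5.5796e+02  1.0708e+02 -2.3000e-01  1.5700e+00] -12.9
d4 bail [ 5.5577e+02  1.1341e+02 -2.3000e-01 -2.0000e-02] -13.2
```

Run:
```python
from place import *
p,q,z,h=target(P2,1)
bot.reach(p+[0,0,140],q); bot.move_linear(p+[0,0,12],q,speed=150)
print(bot.read_time()); print("touch",bot.move_linear(p-[0,0,5],q,speed=20,max_force=2.5), np.array(bot.read_tool_pos())-p, bot.read_ft_force(),bot.read_time())
snap("wrist","w5"); snap("scene","s5"); snap("side","d5")
a=cv2.imread("pics/s5.png")[215:335,235:365]; b=cv2.imread("pics/d5.png")[140:230,260:380]
cv2.imwrite("pics/g5.png",np.hstack([cv2.resize(i,(400,400),interpolation=cv2.INTER_CUBIC) for i in(a,b)]))
```

```text
18.925
touch True [-0.15286719  0.16197849 -0.18284727] [-0.15784396  0.15428564  4.63590258] 19.5417
```

View pics/g5.png

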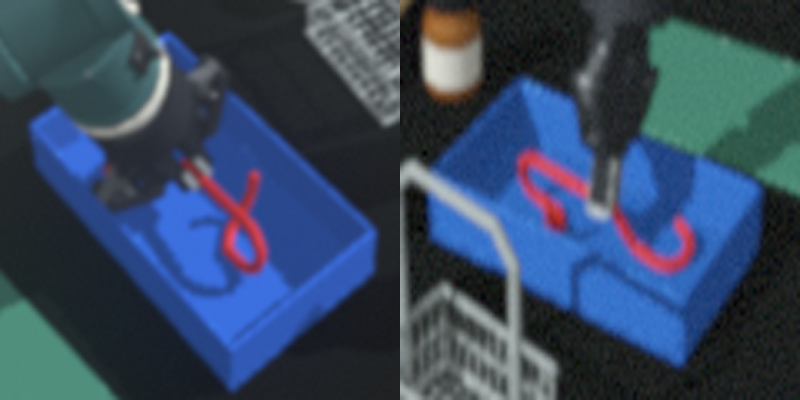

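It touched at the predicted height and the whole hook is inside the bin: scene crop (240,220), side crop (600,210). I'll release it gently and check.

Run:
```python
from place import *
p,q,z,h=target(P2,1)
w=bot.read_grip_width()
for k in (.02,.05): bot.gripper_to(w+k,squeeze=20); bot.wait(.1)
bot.gripper_to(.3); 
t=np.array(bot.read_tool_pos()); bot.move_linear(t-z*60,speed=80); bot.move_linear(t-z*60+[0,-60,140],speed=250)
print(bot.read_time())
snap("scene","s6"); snap("side","d6"); snap("wrist","w6")
a=cv2.imread("pics/s6.png")[215:335,235:365]; b=cv2.imread("pics/d6.png")[140:230,260:380]
cv2.imwrite("pics/g6.png",np.hstack([cv2.resize(i,(400,400),interpolation=cv2.INTER_CUBIC) for i in(a,b)]))
# tray: rim & floor points
for n,bx in dict(s6=(150,222,355,445),d6=(250,350,175,302)).items():
    c=load(n+".npz"); X=cloud(c); hsv=cv2.cvtColor(c["image"],cv2.COLOR_BGR2HSV)
    m=np.zeros((400,640),bool); m[bx[0]:bx[1],bx[2]:bx[3]]=1
    m&=(hsv[...,1]<45)&(hsv[...,2]>130)&np.isfinite(X[...,0])
    k,l,st,ce=cv2.connectedComponentsWithStats(cv2.morphologyEx(m.astype(np.uint8),cv2.MORPH_OPEN,np.ones((3,3))))
    l=l==1+np.argmax(st[1:,4]); P=X[l]
    for lo,hi in((-3,9),(17,27)):
        Q=P[(P[:,2]>lo)&(P[:,2]<hi)]
        r=cv2.minAreaRect(Q[:,:2].astype(np.float32)); print(n,lo,len(Q),np.round(r[0],1),np.round(r[1]),round(r[2],1))
```

```text
22.2833
s6 -3 1863 [519.2 334.1] [188. 210.] 84.2
s6 17 374 [528.3 323.2] [161. 189.] 84.0
d6 -3 4361 [536.7 317.3] [176. 206.] 83.8
d6 17 795 [527.5 326.4] [158. 188.] 84.2
```

View pics/g6.png

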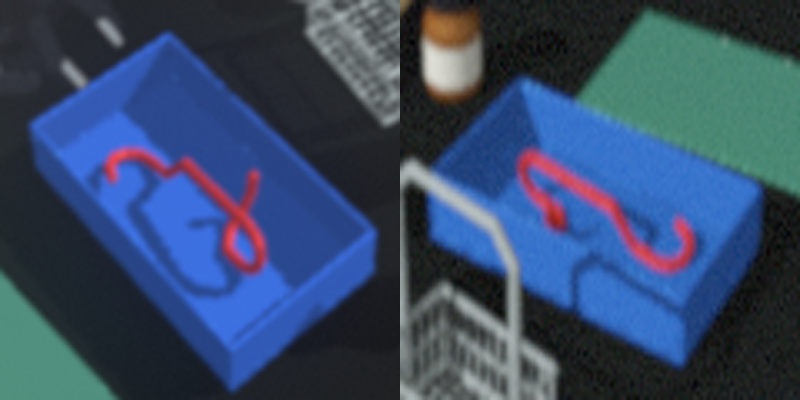

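The hook rests stably and whole in the bin; nothing shifted when I let go (scene crop 190,190). Next is the basket, gripped by its handle bar from above.

Run:
```python
from h import *
H=np.array([557.,110.3]); Tr=np.array([528.,325.])
def hp(xy,bottom,yaw,roll): 
    q=att(yaw,90,roll); return np.r_[xy,bottom+168+54],q
j=np.array(bot.read_q()); best=None
for roll in(0,180):
    ks=[bot.ik(*hp(H,100,-12.9,roll)),bot.ik(*hp(H,0,-12.9,roll)),bot.ik(*hp(Tr,5,-6,roll)),bot.ik(*hp(Tr,80,-6,roll))]
    print(roll,[None if k is None else np.round(k,2).tolist() for k in ks])
    if all(k is not None for k in ks):
        d=np.abs(ks[0]-j).max()
        if best is None or d<best[0]: best=(d,roll)
roll=best[1]; print(best)
bot.gripper_to(.6)
bot.reach(*hp(H,110,-12.9,roll))
p,q=hp(H,0,-12.9,roll); print("hit",bot.move_linear(p,q,speed=120,max_force=8),bot.read_time())
bot.gripper_to(0,squeeze=90); print(bot.read_grip_width(),bot.read_ft_force())
p,q=hp(H,5,-12.9,roll); bot.move_linear(p,q,speed=30); print(bot.read_ft_force())
p,q=hp(H,75,-12.9,roll); bot.move_linear(p,q,speed=90); print(bot.read_ft_force())
p,q=hp(Tr,75,-6,roll); bot.move_linear(p,q,speed=110); bot.wait(.3)
p,q=hp(Tr,15,-6,roll); bot.move_linear(p,q,speed=80)
print(bot.read_time(),bot.read_ft_force(),bot.read_wrist_torque())
open("roll","w").write(str(roll))
snap("scene","s7"); snap("side","d7")
a=cv2.imread("pics/s7.png")[110:230,340:460]; b=cv2.imread("pics/d7.png")[190:360,150:320]
cv2.imwrite("pics/g7.png",np.hstack([cv2.resize(i,(400,400),interpolation=cv2.INTER_CUBIC) for i in(a,b)]))
```

```text
0 [[0.54, 0.56, -1.09, 1.74, 0.53, 1.17, 0.65], [0.47, 0.67, -0.99, 1.83, 0.66, 1.01, 0.55], [0.07, 0.74, -0.98, 1.7, 0.69, 1.09, 0.33], [0.11, 0.67, -1.06, 1.63, 0.62, 1.21, 0.38]]
180 [[0.15, 0.36, -0.51, 1.76, 0.2, 1.06, -2.22], [0.03, 0.46, -0.36, 1.86, 0.21, 0.86, -2.23], [-0.2, 0.58, -0.56, 1.71, 0.36, 0.95, -2.57], [-0.05, 0.55, -0.78, 1.64, 0.42, 1.12, -2.62]]
(np.float64(1.0503341335551033), 180)
hit False 25.0417
0.05429397021715163 [0.63274709 1.70958793 2.43425586]
[-0.14437835 -0.04359462 -4.82858989]
[ 0.38110655  0.63121763 -5.18165512]
30.1 [ 0.48709787 -0.39254592 -3.88740667] [ 0.06361671 -0.01675483  0.01213595]
```

View pics/g7.png

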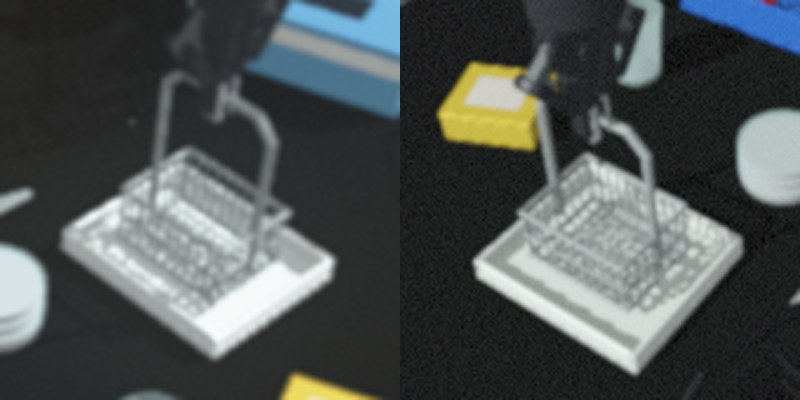

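The basket hangs level within the tray outline: scene crop (205,230), side crop (600,240). I'll lower it, release and retreat.

Run:
```python
from h import *
t=np.array(bot.read_tool_pos())
print(bot.move_linear(t-[0,0,14],speed=25,max_force=3),np.array(bot.read_tool_pos())-t,bot.read_ft_force())
w=bot.read_grip_width(); bot.gripper_to(w+.04,squeeze=20); bot.wait(.2); bot.gripper_to(.6); 
t=np.array(bot.read_tool_pos()); bot.move_linear(t+[0,0,70],speed=100); bot.move_linear(t+[-40,0,180],speed=200)
bot.wait(.5); print(bot.read_time(),bot.read_ft_force())
snap("scene","s8"); snap("side","d8")
a=cv2.imread("pics/s8.png"); b=cv2.imread("pics/d8.png")
cv2.imwrite("pics/g8.png",np.hstack([cv2.resize(a[100:350,160:460],(400,333)),cv2.resize(b[90:360,150:430],(400,333))]))
```

```text
True [ -0.17290637   0.27108908 -10.23864091] [-0.40345391  0.12376452  5.04360748]
33.6167 [ 0.19389181 -0.29787959  0.00220014]
```

View pics/g8.png

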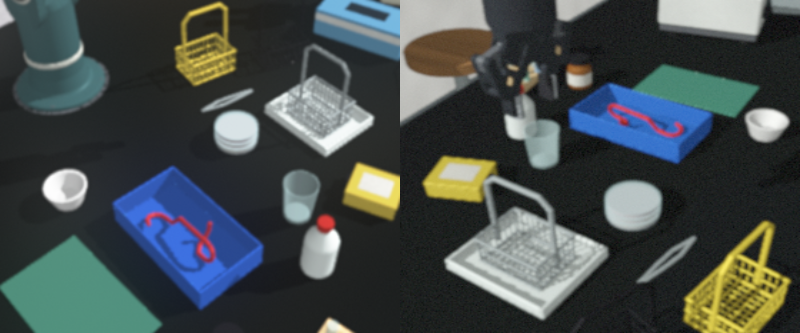

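The basket stands level in the tray (crop 320,100 left), the hook lies in the bin (180,240), and the bystanders are where they were. I'm handing the job in.

```bash
python3 -c "
from station import sign_off; print(sign_off())"
```

```text
the job is handed in; nothing more can be done
None
```

The hook came free without dragging the basket and lies whole and stable in the blue bin, the basket stands level in the white tray, the other things look undisturbed, and I handed the job in at about 34 s on the robot's clock.

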